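# Fetch the vial tweezers and hold them set to the mark

## Robot

A 6-joint arm with a two-finger parallel gripper is mounted at the origin on the work surface. World frame = base frame: x ahead of the robot, y to its left, z up, the work surface at z = 0. Lengths are in m, angles in rad, forces in N, time in s.
With the tool pointing down it reaches from about 0.325 to 0.775 m from the base axis. Payload 5.5 kg.
Tool frame: the origin (TCP) lies between the finger pads; the fingertips stand ahead of it and the grasp point (between the pads) is the TCP (env.finger_overhang is the z of the fingertips in the tool frame, in m); z points along the fingers, y is the line along which they close (so a half turn about z gives the same grasp; the last joint's range is limited). The gripper opens to 85 mm and grips with 20 to 120 N. Pads are 22 mm wide; open, the fingers measure 114 mm over their backs; the gripper's body (76 mm by 85 mm) begins 54 mm behind the grasp point. The pads swing forward as they close: fully open they stand 13 mm farther back than shut.
Start: joints at [1.248, 0.091, 1.231, -0, 1.82, -0.057], TCP at [0.158, 0.579, 0.25] pointing down, gripper open.
Joint ranges: [-2.87, 2.87], [-0.86, 2.18], [0.17, 2.46], [-1.51, 4.65], [0.06, 2.69], [-2.65, 2.65]. Speed limits (rad/s): [2.57, 2.57, 3.01, 3.14, 3.14, 3.14].

## Interface

Orientations are given as a unit quaternion [x, y, z, w].
In Python, from rig import env gives the robot as it stands.
- The arm moves only by the tool play_rows, never from a script. Its argument "series" is a list that holds one entry, the list of rows, each a list of 7 numbers: the shift along the tool's x, y, z in units of 40 mm (1.0 is 40 mm), then the turn, a rotation vector about the tool's x, y, z in units of 6 degrees (1.0 is 6 degrees), then the finger opening in mm, from 0 to 85.4. A call has 1 to 12 rows; each row shifts and turns the commanded pose from where the row before left it, along the tool's axes as they then stand; what a row does not reach is not made up. A row lasts 1/10 s, in which the tool goes at most 50 mm and 8.59 degrees, less where a joint would pass 70% of its speed; a pose out of reach is approached as far as the arm can. A call is refused whole if a number of a shift passes 1 or a number of a turn 1, either way. A call with a gripper value outside its range is refused whole. The fingers move at their own pace and stop on an object; the grip force is fixed at half the most. Time passes only in rows, so rows that do not move let the fingers close. It gives the time, the measured TCP pose, the force, the opening and the grip force at its end, in the units of the state.
- env.sense(): the state, without advancing time (a new reading comes with each control period).
- env.grab_frame(name): name is "scene" or "side" or "wrist"; returns a dict with "pixels" (480x640x3 uint8, blue, green, red), "intrinsics" (3x3 intrinsics, pixels), "rvec" (rotation vector, rad) and "tvec" (3), from world to camera coordinates, as OpenCV has them; the wrist camera has in their place "mount" (4x4, takes a point from camera to tool coordinates, whose origin is the TCP and whose axes are the flange's). Camera axes: x right, y down, z forward; pixel columns grow to the right and rows downward; lengths in m; the calibration is good to about 2 mm. The wrist camera is an equidistant fisheye: a pixel r from the principal point sees the ray r / f radians off the axis. A picture is of the moment at which its call begins: read the wrist's pose just before it. There is no depth.
- env.finish_job(): hands the job in; it is judged then, once.
The state is a dict: "clock": time; "qpos": joint angles; "dq": joint speeds; "joint_efforts": joint torques, N m; "position": TCP position; "tcp_rot": TCP orientation; "contact_force": force on the tool from outside, world axes, zero at the start; "wrist_torque": the same for the moment, N m; "grip_width": finger opening in m; "grip_force": force on a finger pad.
Only numpy, scipy, OpenCV 4.12 (cv2) and the standard library are available. Lean on these libraries where they do the work, as an engineer would, in place of code of your own. Each camera call takes 0.05 s, during which the arm holds its last target. There are 200 camera calls.

## Task

Pull the drawer of the low accessory unit out to its stop and leave it open, then take the sprung tweezers out of it. Carry them over the single vial in its small stand, tips pointing straight over the vial cap and two to eight centimetres above it without touching it, and squeeze them to the marked 14 mm tip gap (the rib between the two ridges of the gauge tongue), never squeezing the tips shut. Hold that gap steady there for a few seconds and finish still holding it, without disturbing the other things on the bench.

Things in the scene. Friction and masses are not known exactly. Their poses are not given: they have to be found in the camera images.
- unit_drawer0 (a joint): Travel in m of the white-fronted drawer of the low grey accessory unit (290 mm deep, 280 mm wide, 85 mm high, fixed on the bench), towards the handle's own -x, out of the front: 0 closed, 0.2056 fully out at its stop. Starts 0.075 to 0.10 ajar. Slides with about 1 N of friction and stays where left.
- unit_drawer0_handle (a point): Centre of the drawer's horizontal steel bar handle: round bar 11 mm thick, 120 mm long along its own y; its own -x points out of the drawer front, 35 mm in front of the drawer front, 47 mm above the bench; posts to the front 51 mm either side of its centre. 29 mm are free between bar and front. Reachable from above.
- tweezers: Plain steel sprung tweezers, 126 mm long, 60 g, lying flat on the drawer's floor (22 mm above the bench; side walls 41 mm high), in its left or right half, the other half holding a thin steel spatula 140 mm long. Origin on the underside, midway between the finger pads at the marked gap; x points to the tips (52 mm away), -x to the butt with the hinge (65 mm away), y to the fixed arm, z up.
- pad_a (a point): Middle of the fixed arm's finger pad, outer face, at (0, 12, 8) mm in the tweezers' frame. The two pads are flat ribbed upright plates, 42 mm long and 16 mm high from the underside up; squeeze them across y. At the marked gap they are parallel and 24 mm wide over their outer faces (about 34 mm at rest).
- pad_b (a point): Middle of the hinged arm's finger pad, outer face: at y = -22 mm at rest, -12 mm at the marked gap, in the tweezers' frame.
- gauge (a point): Middle of the mark, at (38, -9, 17) mm in the tweezers' frame: a flat tongue from the fixed arm lies across the hinged arm and carries two raised dark ridges 7.4 mm apart. A raised dark rib on the hinged arm, just ahead of the tongue, stands midway between them at the marked 14 mm tip gap.
- tweezers_arm (a joint): Squeeze angle of the hinged arm, rad: 0 at rest (tip gap 32 mm), 0.154 at the marked 14 mm gap, 0.24 nearly shut (4 mm, hard limit); 1 rad is 117 mm at the tips and 65 mm at the pads' middle. A spring opens it: about 2.5 N at the pads to begin, 7 N at the mark, 9 N at the limit. May be unreadable while held: then the finger opening tells the gap.
- tips_mid (a point): Point midway between the tips at the marked gap, at (52, 0, 8) mm in the tweezers' frame.
- tip_a (a point): Inner face of the fixed arm's tip, at (52, 7, 8) mm in the tweezers' frame.
- tip_b (a point): Inner face of the hinged arm's tip; its distance to tip_a is the tip gap.
- vial_stand: Small white square stand 50 x 50 mm, 22 mm high, fixed on the bench left or right of the drawer unit, with one upright glass vial 12 mm in diameter and aluminium cap in its middle. Origin at the centre of its underside, z up.
- vial_top (a point): Centre of the top of the vial's cap, 54 mm above the bench.
- rack: Bystander: white rack 60 x 100 mm, 62 mm high with seven vials, on the bench on the other side of the unit from the stand.
- bottle: Bystander: amber bottle 56 mm in diameter, 115 mm high, on the bench.
- tip_box: Bystander: clear open box with dividers 90 x 120 mm, 50 mm high, on the bench.
- tub: Bystander: small white jar 38 mm in diameter, 34 mm high, on the bench.
- pen: Bystander: marker pen 135 mm long, lying on the bench.

How it is judged:
By the outcome, as a careful person would: the job done as asked, in the order asked, and still so for the second after the job is handed in, while the arm keeps its last pose, push and grip.
It also fails if it takes over 58 s, if anything falls off the work surface, if the arm or the gripper's body presses on something with over 40 N, if the wrist force passes 120 N, or if a joint passes its speed limit or range.

## Working session

There is one attempt and no reset: what is moved stays moved. The work goes in short steps, Python scripts to look and compute and a tool call to move; the robot and the scene stay as the last step left them, time stands still between calls to the robot, and variables do not carry over. Pictures are saved under pics/ and viewed, at most 10 in all, crops included, and the job is handed in when it is done.

Besides the shell and the picture viewer there is one more tool, called after "Call:" as name(argument=value, ...), one argument or row to a line, values as JSON. play_rows: Moves the arm, as the interface text tells. Its arguments: {"type":"object","properties":{"series":{"type":"array"}},"required":["series"]}

```bash
ls; mkdir -p pics
python3 - <<'E'
from rig import env
import cv2
s=env.sense(); print(s, env.finger_overhang)
for n in ("scene","side","wrist"):
    f=env.grab_frame(n); cv2.imwrite(f"pics/{n}0.png",f["pixels"]); print(n,{k:v for k,v in f.items() if k!="pixels"})
E
```

```text
pics
{'clock': 0.0, 'qpos': array([ 1.24828374e+00,  9.18832308e-02,  1.23190385e+00, -2.11767507e-05,
        1.81981795e+00, -5.66929460e-02]), 'dq': array([-0.00171844, -0.00049439,  0.00023635, -0.00105681,  0.00316073,
       -0.00089045]), 'joint_efforts': array([-4.54838846e-04, -4.58735275e+01, -4.18030536e+01,  5.23981669e-05,
        1.13872651e-02,  1.57217966e-05]), 'position': array([0.15754327, 0.57868342, 0.24912611]), 'tcp_rot': array([ 1.32521365e-01,  9.91179638e-01, -9.90089431e-04, -1.79554335e-04]), 'contact_force': array([ 0.11262815, -0.30729798, -0.03767818]), 'wrist_torque': array([0.00958378, 0.02116548, 0.02701901]), 'grip_force': 0.0, 'grip_width': 0.08521791481813067} 0.019
scene {'intrinsics': array([[592.34117368,   0.        , 318.76122275],
       [  0.        , 592.34117368, 236.3755784 ],
       [  0.        ,   0.        ,   1.        ]]), 'rvec': array([ 0.8432448 ,  2.34667683, -1.32792841]), 'tvec': array([ 0.4648744 , -0.13823986,  1.96175461])}
side {'intrinsics': array([[487.10281433,   0.        , 318.17043112],
       [  0.        , 487.10281433, 237.71133162],
       [  0.        ,   0.        ,   1.        ]]), 'rvec': array([ 2.22593078, -0.67539794,  0.2883633 ]), 'tvec': array([-0.50585738,  0.26255457,  0.81636517])}
wrist {'intrinsics': array([[371.64829954,   0.        , 318.76634816],
       [  0.        , 371.64829954, 237.27114999],
       [  0.        ,   0.        ,   1.        ]]), 'mount': array([[-9.58665419e-04, -9.51456925e-01, -3.07780442e-01,
         7.85390785e-02],
       [ 9.99999526e-01, -8.60663184e-04, -4.54158221e-04,
         9.77169616e-04],
       [ 1.67216689e-04, -3.07780732e-01,  9.51457300e-01,
        -1.23250510e-01],
       [ 0.00000000e+00,  0.00000000e+00,  0.00000000e+00,
         1.00000000e+00]])}
```

View pics/scene0.png

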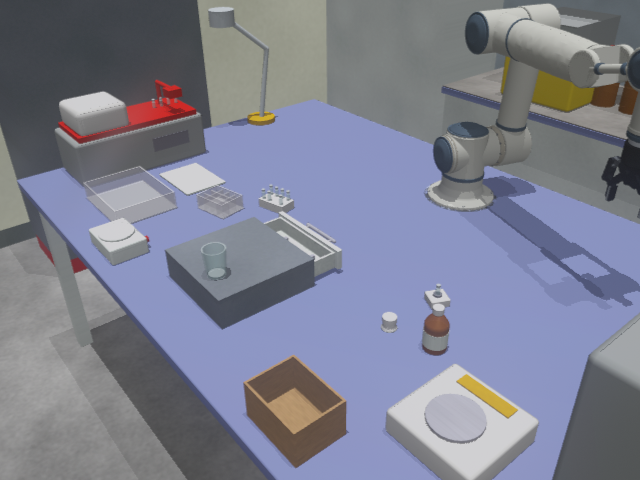

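View pics/side0.png

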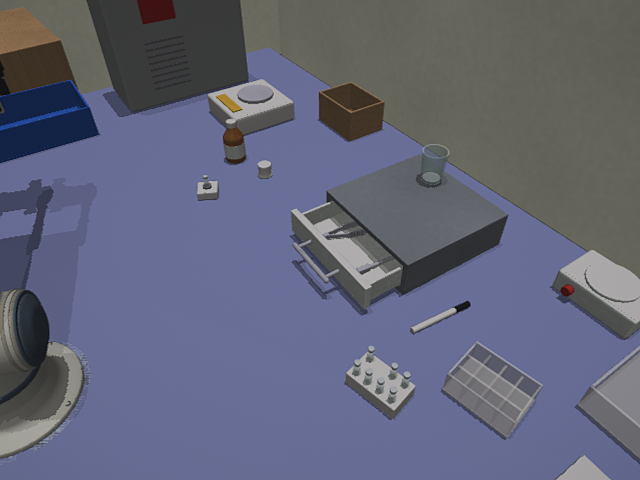

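The side view shows the handle from about (295,246) to (327,279), the tweezers near (345,230), the spatula near (375,265) and the vial stand at (207,188). I'll enlarge these.

```bash
cat > h.py <<'E'
from rig import env
import cv2, numpy as np
from scipy.spatial.transform import Rotation as R
def ray(f,px,s=None):
    K=f["intrinsics"]; uv=np.array([[px]],float)
    if "mount" in f:
        d=(np.array(px)-K[:2,2])/K[0,0]; t=np.linalg.norm(d)
        c=np.r_[d/max(t,1e-9)*np.sin(t),np.cos(t)]; M=f["mount"]
        Rt=R.from_quat(s["tcp_rot"]).as_matrix()
        return s["position"]+Rt@M[:3,3], Rt@M[:3,:3]@c
    Rm=cv2.Rodrigues(f["rvec"])[0]
    return -Rm.T@f["tvec"], Rm.T@np.linalg.inv(K)@np.r_[px,1]
def at(f,px,z,s=None):
    o,d=ray(f,px,s); return o+d*(z-o[2])/d[2]
def proj(f,P,s=None):
    P=np.atleast_2d(P)
    if "mount" in f:
        M=f["mount"]; Rt=R.from_quat(s["tcp_rot"]).as_matrix()
        c=(((P-s["position"])@Rt)-M[:3,3])@M[:3,:3]
        r=np.linalg.norm(c[:,:2],axis=1); t=np.arctan2(r,c[:,2])
        return c[:,:2]/r[:,None]*t[:,None]*f["intrinsics"][0,0]+f["intrinsics"][:2,2]
    return cv2.projectPoints(P,f["rvec"],f["tvec"],f["intrinsics"],None)[0][:,0]
E
python3 - <<'E'
from h import *
p=cv2.imread("pics/side0.png")
a=cv2.resize(p[195:305,280:420],None,fx=5,fy=5,interpolation=cv2.INTER_CUBIC)
b=cv2.resize(p[170:205,190:225],None,fx=5,fy=5,interpolation=cv2.INTER_CUBIC)
a[-175:,:175]=b; cv2.imwrite("pics/c1.png",a); print(a.shape)
E
```

```text
(550, 700, 3)
```

View pics/c1.png

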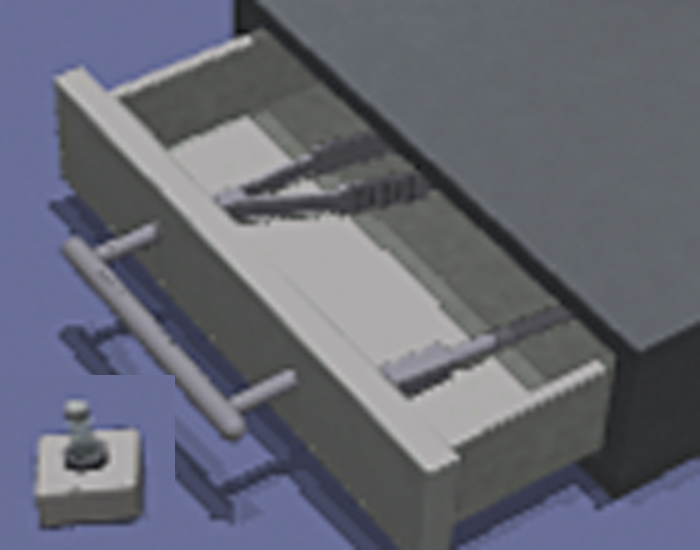

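The crop shows the handle bar ends at crop (70,243) and (235,432), and the vial cap top at inset (77,407). The tweezers' butt faces the front at (225,205), with the tips pointing into the unit.

Run:
```python
from h import *
f=env.grab_frame("side"); g=env.grab_frame("scene")
c=lambda u,v:(280+u/5,195+v/5)
a=at(f,c(70,243),.047);b=at(f,c(235,432),.047)
print("ends",a,b,np.linalg.norm(a-b)); m=(a+b)/2; d=(a-b)/np.linalg.norm(a-b)
yaw=np.arctan2(-d[0],d[1]); print("mid",m,"yaw",yaw)
v=at(f,(205.4,176.4),.054); print("vial",v, proj(g,v), proj(g,m))
print("stand corners",at(f,(190+38/5,170+60/5),.022),at(f,(190+142/5,170+57/5),.022))
print("tw butt",at(f,c(225,200),.03),"pads",at(f,c(340,160),.036),at(f,c(350,200),.036))
s=env.sense(); r=R.from_quat(s["tcp_rot"]); print(r.as_matrix())
print("delta in tool mm",r.inv().apply(m-s["position"])*1000)
```

```text
ends [0.55474199 0.01170406 0.047     ] [ 0.55165612 -0.11490861  0.047     ] 0.12665026157200715
mid [ 0.55319906 -0.05160228  0.047     ] yaw -0.02436768440736923
vial [0.49754959 0.33103843 0.054     ] [[435.85635026 283.14676351]] [[319.48751943 232.0608525 ]]
stand corners [0.48566722 0.36479678 0.022     ] [0.53012595 0.33770595 0.022     ]
tw butt [0.63403841 0.01332187 0.03      ] pads [0.6869408  0.00125801 0.036     ] [ 0.6749857  -0.02241209  0.036     ]
[[-9.64871897e-01  2.62720616e-01 -3.15614228e-04]
 [ 2.62720801e-01  9.64871409e-01 -9.71776882e-04]
 [ 4.92213234e-05 -1.02055863e-03 -9.99999478e-01]]
delta in tool mm [-547.34818922 -504.12400215  203.19557625]
```

Call:
play_rows(
  series=[
    [[0,0,0,0,0,1,25],[0,0,0,0,0,1,25],[0,0,0,0,0,1,25],[0,0,0,0,0,1,25],[0,0,0,0,0,1,25],[0,0,0,0,0,1,25],[0,0,0,0,0,1,25],[0,0,0,0,0,1,25],[0,0,0,0,0,1,25],[0,0,0,0,0,1,25],[0,0,0,0,0,1,25],[0,0,0,0,0,1,25]],
  ],
)

```text
clock: 1.45
position: [0.1576, 0.5789, 0.2501]
tcp_rot: [0.691, 0.723, -0.0, 0.0]
contact_force: [-0.1, 0.3, 0.4]
grip_width: 0.0249
grip_force: 0.0
```

Run:
```python
from h import *
s=env.sense(); r=R.from_quat(s["tcp_rot"]); m=np.array([.553,-.0516,.15])
print(s["clock"],np.degrees(s["qpos"]),r.as_matrix()[:,1])
print("delta tool units",r.inv().apply(m-s["position"])/.04)
f=env.grab_frame("side")
print("bottle",at(f,(235,157),0),"tub",at(f,(264,175),0))
```

```text
1.45 [7.15228500e+01 5.22671936e+00 7.05269633e+01 7.03438299e-04
 1.04266469e+02 6.89995254e+01] [ 9.99030240e-01  4.40290855e-02 -1.37155244e-04]
delta tool units [-16.18160474   9.18204921   2.50579934]
bottle [0.62774723 0.44739368 0.        ] tub [0.65241381 0.32637351 0.        ]
```

Call:
play_rows(
  series=[
    [[0,0,0,0,0,0.65,25],[-1,0.65,0,0,0,0,25],[-1,0.65,0,0,0,0,25],[-1,0.65,0,0,0,0,25],[-1,0.65,0,0,0,0,25],[-1,0.65,0,0,0,0,25],[-1,0.65,0,0,0,0,25],[-1,0.65,0,0,0,0,25],[-1,0.65,0,0,0,0,25],[-1,0.65,0,0,0,0,25],[-1,0.65,0,0,0,0,25],[-1,0.65,0,0,0,0,25]],
  ],
)

```text
clock: 2.7
position: [0.4355, 0.1315, 0.2505]
tcp_rot: [0.713, 0.701, 0.0, 0.0]
contact_force: [0.1, 0.5, -0.4]
grip_width: 0.025
grip_force: 0.0
```

Call:
play_rows(
  series=[
    [[-0.9,0.62,0.4,0,0,0,25],[-0.9,0.62,0.4,0,0,0,25],[-0.9,0.62,0.4,0,0,0,25],[-0.9,0.62,0.4,0,0,0,25],[-0.9,0.62,0.4,0,0,0,25],[0,0,0,0,0,0,25],[0,0,0,0,0,0,25]],
  ],
)

```text
clock: 3.4
position: [0.5551, -0.0497, 0.1691]
tcp_rot: [0.714, 0.7, -0.001, -0.001]
contact_force: [-0.8, 0.7, 0.7]
grip_width: 0.0247
grip_force: 0.0
```

Run:
```python
from h import *
s=env.sense(); r=R.from_quat(s["tcp_rot"]); m=np.array([.553,-.0516,.047])
print(s["clock"],s["position"],r.as_matrix()[:,1])
f=env.grab_frame("wrist"); cv2.imwrite("pics/w1.png",f["pixels"])
yh=np.array([.024,.9997,0]); print(proj(f,[m,m+.06*yh,m-.06*yh],s))
```

```text
3.4 [ 0.5551046  -0.04973135  0.16908479] [ 0.99979514 -0.02009007 -0.00246291]
[[315.52738715 240.48473408]
 [315.60729347 153.79357638]
 [315.55352882 315.70442987]]
```

View pics/w1.png

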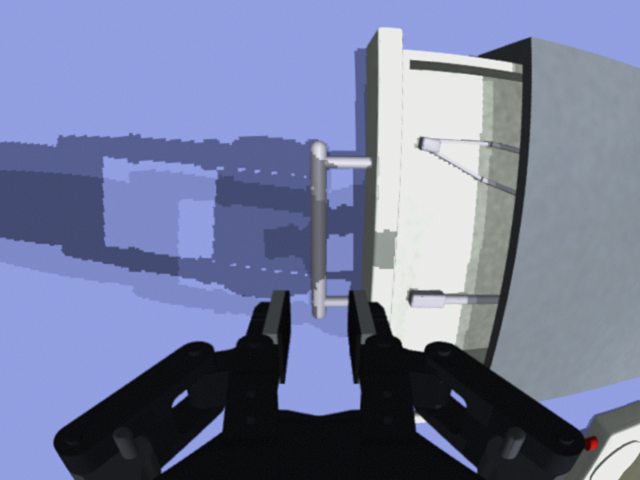

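The wrist view shows the bar from (319,142) to (319,318), with its posts at rows 162 and 300. The tweezers' butt is at (428,144), with its arms running right to (518,150) and (515,190).

Run:
```python
from h import *
s=env.sense(); r=R.from_quat(s["tcp_rot"])
f=env.grab_frame("wrist")
a,b,c,d=[at(f,p,.047,s) for p in((319,142),(319,318),(322,162),(322,300))]
print(a,b,np.linalg.norm(a-b),c,d,np.linalg.norm(c-d)); m=(a+b+c+d)/4; print(m)
print("delta tool",r.inv().apply(m-s["position"])/.04)
```

```text
[0.55706071 0.01690262 0.047     ] [ 0.55448059 -0.11353295  0.047     ] 0.1304610860838292 [0.55878325 0.00350612 0.047     ] [ 0.55702135 -0.0979846   0.047     ] 0.1015060071424941
[ 0.55683648 -0.0477772   0.047     ]
delta tool [0.02726379 0.0427981  3.08075238]
```

Call:
play_rows(
  series=[
    [[0,0.02,0.8,0,0,0,25],[0,0,0.8,0,0,0,25],[0,0,0.8,0,0,0,25],[0,0,0.65,0,0,0,25],[0,0,0,0,0,0,25],[0,0,0,0,0,0,5],[0,0,0,0,0,0,5],[0,0,0,0,0,0,5],[0,0,0,0,0,0,5],[0,0,0,0,0,0,5]],
  ],
)

```text
clock: 4.5
position: [0.5568, -0.0478, 0.0501]
tcp_rot: [0.714, 0.701, 0.001, 0.0]
contact_force: [-1.1, 4.0, 5.3]
grip_width: 0.0091
grip_force: 58.7
```

Call:
play_rows(
  series=[
    [[0,-0.2,0,0,0,0,5],[0,-0.4,0,0,0,0,5],[0,-0.5,0,0,0,0,5],[0,-0.5,0,0,0,0,5],[0,-0.5,0,0,0,0,5],[0,-0.2,0,0,0,0,5],[0,-0.1,0,0,0,0,5],[0,0,0,0,0,0,5]],
  ],
)

```text
clock: 5.3
position: [0.4603, -0.046, 0.05]
tcp_rot: [0.714, 0.7, 0.002, 0.0]
contact_force: [-1.4, 5.2, 7.0]
grip_width: 0.0088
grip_force: 59.9
```

Call:
play_rows(
  series=[
    [[0,-0.1,0,0,0,0,5],[0,-0.1,0,0,0,0,5],[0,0,0,0,0,0,5]],
  ],
)

```text
clock: 5.6
position: [0.4526, -0.0458, 0.05]
tcp_rot: [0.714, 0.701, 0.002, 0.0]
contact_force: [-0.7, 5.4, 7.6]
grip_width: 0.0086
grip_force: 59.9
```

Call:
play_rows(
  series=[
    [[0,-0.1,0,0,0,0,5],[0,0,0,0,0,0,5]],
  ],
)

```text
clock: 5.8
position: [0.4487, -0.0457, 0.05]
tcp_rot: [0.714, 0.701, 0.002, 0.0]
contact_force: [-0.9, 5.5, 7.5]
grip_width: 0.0089
grip_force: 59.9
```

Call:
play_rows(
  series=[
    [[0,-0.1,0,0,0,0,5],[0,0,0,0,0,0,5]],
  ],
)

```text
clock: 6.0
position: [0.4447, -0.0457, 0.05]
tcp_rot: [0.714, 0.701, 0.002, 0.0]
contact_force: [-0.9, 4.8, 7.7]
grip_width: 0.009
grip_force: 59.9
```

Call:
play_rows(
  series=[
    [[0,-0.1,0,0,0,0,5],[0,0,0,0,0,0,5]],
  ],
)

```text
clock: 6.2
position: [0.4407, -0.0456, 0.05]
tcp_rot: [0.714, 0.701, 0.002, 0.0]
contact_force: [-1.5, 4.9, 8.4]
grip_width: 0.0091
grip_force: 60.0
```

Call:
play_rows(
  series=[
    [[0,-0.1,0,0,0,0,5],[0,0,0,0,0,0,5]],
  ],
)

```text
clock: 6.4
position: [0.4367, -0.0455, 0.05]
tcp_rot: [0.714, 0.7, 0.002, 0.0]
contact_force: [-0.7, 4.7, 8.0]
grip_width: 0.0086
grip_force: 60.0
```

Call:
play_rows(
  series=[
    [[0,-0.1,0,0,0,0,5],[0,0,0,0,0,0,5]],
  ],
)

```text
clock: 6.6
position: [0.4327, -0.0455, 0.05]
tcp_rot: [0.714, 0.701, 0.002, 0.0]
contact_force: [-1.1, 4.7, 8.3]
grip_width: 0.0087
grip_force: 60.0
```

Call:
play_rows(
  series=[
    [[0,-0.1,0,0,0,0,5],[0,0,0,0,0,0,5]],
  ],
)

```text
clock: 6.8
position: [0.429, -0.0454, 0.05]
tcp_rot: [0.714, 0.701, 0.002, 0.001]
contact_force: [0.4, 5.8, 7.1]
grip_width: 0.0087
grip_force: 60.0
```

Call:
play_rows(
  series=[
    [[0,-0.1,0,0,0,0,5],[0,0,0,0,0,0,5]],
  ],
)

```text
clock: 7.0
position: [0.4288, -0.0454, 0.0501]
tcp_rot: [0.714, 0.701, 0.006, 0.005]
contact_force: [21.3, 5.2, -5.8]
grip_width: 0.0089
grip_force: 59.2
```

The drawer reached its stop: position stalled and the force rose to 21 N. I'll relax the pull, release, rise, and turn about 90°.

Call:
play_rows(
  series=[
    [[0,0.1,0,0,0,0,5],[0,0,0,0,0,0,25],[0,0,0,0,0,0,25],[0,0,0,0,0,0,25],[0,0,-1,0,0,0,25],[0,0,-1,0,0,0,25],[0,0,-1,0,0,0,25],[0,0,-1,0,0,1,50],[0,0,0,0,0,1,50],[0,0,0,0,0,1,50],[0,0,0,0,0,1,50],[0,0,0,0,0,1,50]],
  ],
)

```text
clock: 8.2
position: [0.4278, -0.0467, 0.208]
tcp_rot: [0.872, 0.489, -0.0, -0.0]
contact_force: [-0.7, 0.3, 1.1]
grip_width: 0.0503
grip_force: 0.0
```

Call:
play_rows(
  series=[
    [[0,0,0,0,0,1,50],[0,0,0,0,0,1,50],[0,0,0,0,0,1,50],[0,0,0,0,0,1,50],[0,0,0,0,0,1,50],[0,0,0,0,0,1,50],[0,0,0,0,0,1,50],[0,0,0,0,0,1,50],[0,0,0,0,0,1,50],[0,0,0,0,0,0.5,50],[0,0,0,0,0,0,50]],
  ],
)

```text
clock: 9.3
position: [0.4278, -0.0467, 0.2079]
tcp_rot: [1.0, 0.016, -0.0, 0.0]
contact_force: [-0.7, 0.1, 0.5]
grip_width: 0.0501
grip_force: 0.0
```

Run:
```python
from h import *
s=env.sense(); r=R.from_quat(s["tcp_rot"])
print(s["clock"],s["position"],r.as_matrix()[:,1])
f=env.grab_frame("wrist"); cv2.imwrite("pics/w2.png",f["pixels"])
```

```text
9.3 [ 0.42781366 -0.04667714  0.20788083] [ 3.19552314e-02 -9.99489289e-01  1.58063827e-04]
```

View pics/w2.png

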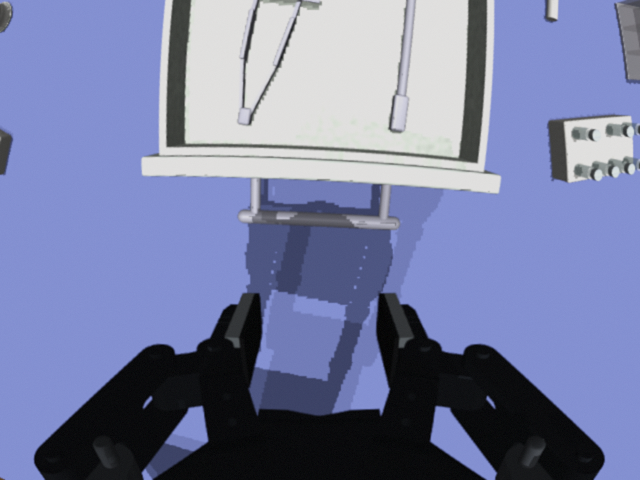

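The drawer is open. The tweezers' butt is at (245,118), with its arms running up out of view. I'll move forward and look from closer.

Call:
play_rows(
  series=[
    [[0.7,-0.3,0,0,0,0,50],[0.7,-0.3,0,0,0,0,50],[0.6,-0.3,0,0,0,0,50],[0,0,0,0,0,0,50],[0,0,0,0,0,0,50]],
  ],
)

```text
clock: 9.85
position: [0.5066, -0.0079, 0.2077]
tcp_rot: [1.0, 0.017, -0.001, 0.0]
contact_force: [-0.5, 0.4, -0.4]
grip_width: 0.0501
grip_force: 0.0
```

Run:
```python
from h import *
s=env.sense(); r=R.from_quat(s["tcp_rot"])
print(s["clock"],s["position"],r.as_matrix()[:,1])
f=env.grab_frame("wrist"); p=f["pixels"]; cv2.imwrite("pics/w3full.png",p)
cv2.imwrite("pics/w3.png",cv2.resize(p[20:260,180:420],None,fx=2.5,fy=2.5,interpolation=cv2.INTER_CUBIC))
```

```text
9.85 [ 0.50663464 -0.00790195  0.20767252] [ 3.43044398e-02 -9.99411411e-01  1.94251176e-04]
```

View pics/w3.png

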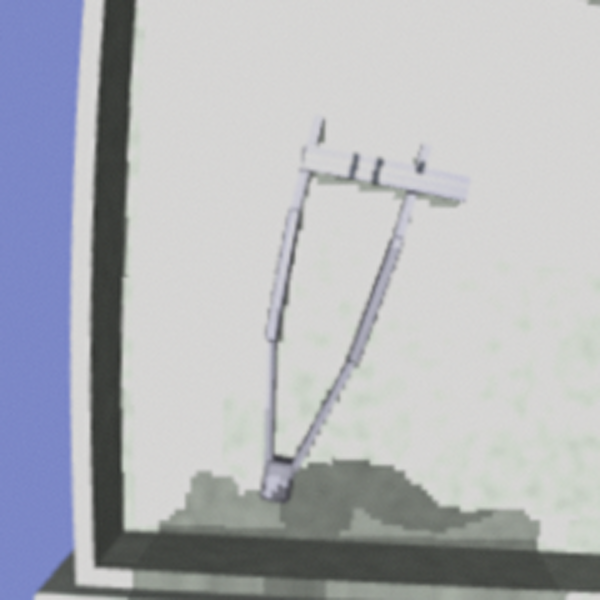

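The crop shows the fixed arm's pad on the left, outer edge from (291,210) to (269,338). The hinged pad's outer edge runs from (402,240) to (359,362). The tip is at (319,120), the butt end at (276,500), and the gauge ridges are at (354,165) and (378,170).

Run:
```python
from h import *
s=env.sense(); r=R.from_quat(s["tcp_rot"])
f=env.grab_frame("wrist"); q=lambda u,v,z:at(f,(180+u/2.5,20+v/2.5),z,s)
a=q(290,210,.038);b=q(269,338,.038);t=q(319,121,.033);k=q(275,500,.034)
c=q(402,240,.038);d=q(359,362,.038)
print(a,b,"len",np.linalg.norm(a-b),"tip",t,"butt",k, "hinged",c,d,np.linalg.norm(c-d))
x=(a-b)/np.linalg.norm(a-b); yaw=np.arctan2(x[1],x[0]); print("yaw pad",np.degrees(yaw), "hinged",np.degrees(np.arctan2(*(c-d)[1::-1])))
print("ridges",q(354,165,.039),q(378,170,.039), "tongue ends",q(303,155,.039),q(468,188,.039))
u=q(468,188,.039)-q(306,160,.039); print("yaw tongue",np.degrees(np.arctan2(u[1],u[0]))+90)
for yw in (yaw,np.radians(-9),np.radians(-11)):
  Rz=R.from_euler("z",yw).as_matrix(); o=(a+b)/2-Rz@[0,.012,.016]
  P=lambda w:o+Rz@np.array(w)
  pr=proj(f,[P((.052,.007,.008)),P((-.065,0,.008)),P((.038,-.009,.017)),P((.021,.012,.016)),P((-.021,.012,.016))],s)
  print(np.degrees(yw),o,((pr-[180,20])*2.5).round().tolist())
print("tool x yaw",np.degrees(np.arctan2(*r.as_matrix()[1::-1,0])), np.degrees(s["qpos"]))
print("to o, tool units",r.inv().apply(o-s["position"])/.04)
```

```text
[0.59864613 0.01328661 0.038     ] [0.55799337 0.01889454 0.038     ] len 0.04103773232069762 tip [0.62789263 0.00535982 0.033     ] butt [0.5038866  0.01646697 0.034     ] hinged [ 0.5902883  -0.02171358  0.038     ] [ 0.55111294 -0.00970337  0.038     ] 0.040975032686983576
yaw pad -7.854223210527665 hinged -17.044257617361158
ridges [ 0.61333389 -0.00603573  0.039     ] [ 0.61203039 -0.01346062  0.039     ] tongue ends [0.61608333 0.00973263 0.039     ] [ 0.60782499 -0.04150558  0.039     ]
yaw tongue -7.578553336731048
-7.854223210527665 [0.57667991 0.00420315 0.022     ] [[324.0, 119.0], [286.0, 473.0], [367.0, 166.0], [290.0, 208.0], [269.0, 339.0]]
-9.0 [0.57644253 0.00423831 0.022     ] [[327.0, 119.0], [282.0, 473.0], [369.0, 168.0], [292.0, 209.0], [267.0, 339.0]]
-11.0 [0.57603004 0.00431105 0.022     ] [[332.0, 121.0], [275.0, 473.0], [372.0, 171.0], [294.0, 209.0], [265.0, 339.0]]
tool x yaw 1.9206344634254817 [-4.75519511e+00 -9.44566862e+00  8.91021171e+01 -2.48095032e-02
  1.00404172e+02  8.33196935e+01]
to o, tool units [ 1.75529165 -0.25428011  4.64804036]
```

Call:
play_rows(
  series=[
    [[0,0,0,0,0,0.8,50],[0,0,0,0,0,0.8,50],[0.85,-0.22,0.6,0,0,0,50],[0.85,-0.21,0.7,0,0,0,50],[0,0,0.8,0,0,0,50],[0,0,0.8,0,0,0,50],[0,0,0.5,0,0,0,50],[0,0,0,0,0,0,50]],
  ],
)

```text
clock: 10.75
position: [0.5739, -0.0005, 0.0685]
tcp_rot: [0.998, -0.068, -0.003, 0.0]
contact_force: [-0.1, -1.5, -0.1]
grip_width: 0.0499
grip_force: 0.0
```

Run:
```python
from h import *
s=env.sense(); r=R.from_quat(s["tcp_rot"]); T=np.array([.5762,.0002,.0435])
print(s["position"],np.degrees(np.arctan2(*r.as_matrix()[1::-1,0])), r.inv().apply(T-s["position"])/.04)
```

```text
[ 5.73897272e-01 -5.14670424e-04  6.85479570e-02] -7.755069919800565 [ 0.05887316 -0.0259085   0.62579638]
```

Call:
play_rows(
  series=[
    [[0.05,-0.02,0.3,0,0,0,50],[0,0,0.25,0,0,0,50],[0,0,0.05,0,0,0,50],[0,0,0,0,0,0,42],[0,0,0,0,0,0,36],[0,0,0,0,0,0,32],[0,0,0,0,0,0,29],[0,0,0,0,0,0,27],[0,0,0,0,0,0,25],[0,0,0,0,0,0,24.5],[0,0,0,0,0,0,24.5],[0,0,0,0,0,0,24.5]],
  ],
)

```text
clock: 11.95
position: [0.5796, 0.0007, 0.0497]
tcp_rot: [0.998, -0.067, 0.001, -0.0]
contact_force: [0.2, 1.2, 6.4]
grip_width: 0.0247
grip_force: 8.2
```

Run:
```python
from h import *
s=env.sense(); print(s["clock"],s["position"],s["contact_force"],s["grip_width"],s["grip_force"])
f=env.grab_frame("wrist"); p=f["pixels"]; cv2.imwrite("pics/w4f.png",p)
c=np.array([s["position"]+[.04,0,-.01]]); u,v=proj(f,c,s)[0].astype(int); print(u,v)
cv2.imwrite("pics/w4.png",cv2.resize(p[200:380,200:440],None,fx=3.3,fy=3.3,interpolation=cv2.INTER_CUBIC))
```

```text
11.95 [0.57955506 0.00069715 0.04971083] [0.15675289 1.19782882 6.42364445] 0.024706259760877765 8.197250062621606
306 228
```

View pics/w4.png

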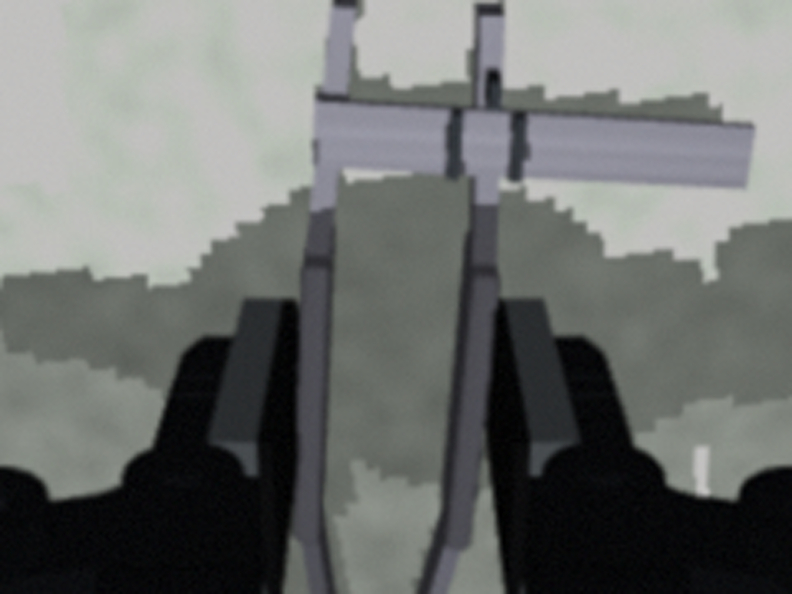

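The crop shows the rib at (493,85) and the ridges at x=454 and 517 on v=145, which puts their middle at about x=490 once carried up to the rib's row. That is within about 0.4 mm of the mark. I'll trim the opening slightly and lift.

Call:
play_rows(
  series=[
    [[0,0,0,0,0,0,24.2],[0,0,-0.1,0,0,0,24.2],[0,0,-0.2,0,0,0,24.2],[0,0,-0.3,0,0,0,24.2],[0,0,-0.4,0,0,0,24.2],[0,0,-0.4,0,0,0,24.2],[0,0,-0.4,0,0,0,24.2],[0,0,-0.4,0,0,0,24.2],[0,0,-0.4,0,0,0,24.2],[0,0,-0.4,0,0,0,24.2],[0,0,-0.2,0,0,0,24.2],[0,0,0,0,0,0,24.2]],
  ],
)

```text
clock: 13.2
position: [0.5794, 0.0005, 0.1782]
tcp_rot: [0.998, -0.067, 0.001, -0.0]
contact_force: [0.6, 0.8, 0.6]
grip_width: 0.0243
grip_force: 6.0
```

Run:
```python
from h import *
s=env.sense(); print(s["clock"],s["position"],s["contact_force"],s["grip_width"],s["grip_force"],np.degrees(s["qpos"]))
f=env.grab_frame("wrist"); p=f["pixels"]; cv2.imwrite("pics/w5f.png",p)
g=env.grab_frame("side"); q=g["pixels"]; h=env.grab_frame("scene")["pixels"]
a=cv2.resize(p[200:380,200:440],None,fx=2.5,fy=2.5,interpolation=cv2.INTER_CUBIC)
u,v=proj(g,s["position"])[0].astype(int); print(u,v)
b=cv2.resize(q[v-50:v+40,u-50:u+50],None,fx=2,fy=2,interpolation=cv2.INTER_CUBIC)
c=cv2.resize(q[165:210,185:235],None,fx=4,fy=4,interpolation=cv2.INTER_CUBIC)
d=cv2.resize(h[275:315,415:465],None,fx=4,fy=4,interpolation=cv2.INTER_CUBIC)
o=np.zeros((540,800,3),np.uint8); o[:450,:600]=a; 
o[:180,600:800]=b; o[180:360,600:800]=c; o[360:520,600:800]=d
cv2.imwrite("pics/w5.png",o)
```

```text
13.2 [5.79364871e-01 4.63230454e-04 1.78183227e-01] [0.63330832 0.75951944 0.62070423] 0.024291953982263303 6.012840494513512 [-3.31884475e+00  1.75650836e+00  8.14083849e+01  5.85591067e-04
  9.66779316e+01  9.44089188e+01]
305 191
```

View pics/w5.png

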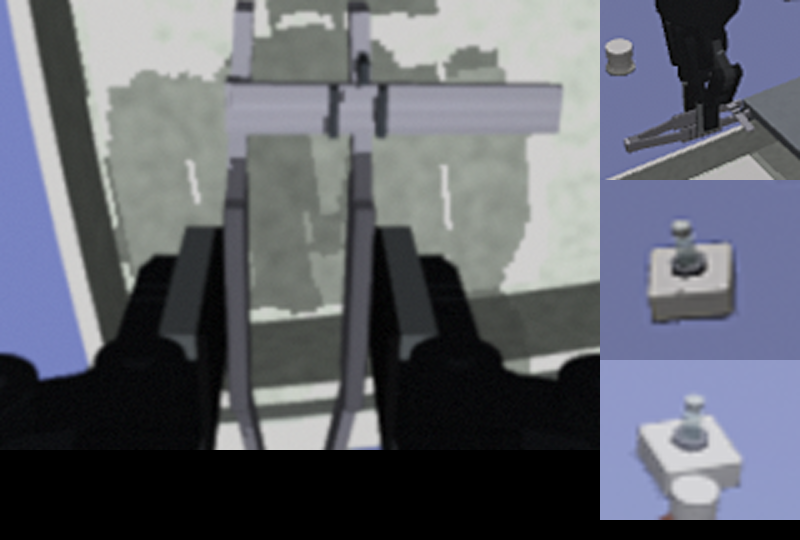

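The tweezers are lifted and held. The rib at x=363 sits slightly right of the ridge middle, x≈358. The cap top is at side pixel (205.5,176.5) and scene pixel (438.5,285). Next I'll triangulate the cap and check where the tips are.

Run:
```python
from h import *
from scipy.optimize import least_squares
s=env.sense(); r=R.from_quat(s["tcp_rot"]); f=env.grab_frame("wrist"); g=env.grab_frame("side"); h=env.grab_frame("scene")
L=least_squares(lambda P:np.r_[proj(g,P)[0]-[205.5,176.5],proj(h,P)[0]-[438.5,285]],[.5,.33,.054]); print("tri",L.x,L.fun)
L2=least_squares(lambda P:np.r_[proj(g,[*P,.054])[0]-[205.5,176.5],proj(h,[*P,.054])[0]-[438.5,285]],[.5,.33]); print("fixed z",L2.x,L2.fun)
W=lambda t:s["position"]+r.apply(t)   # tool-> world ; tweezers frame: x=tool x, y=-tool y, z=-tool z
tw=lambda x,y,z:W([-.0032+x,-y,.0277-z])
names=["tipA in","tipB in","tipA top","tipB top","ridgeL","ridgeR","mark z.014"]
pts=[tw(.052,.007,.008),tw(.052,-.007,.008),tw(.052,.007,.012),tw(.052,-.007,.012),tw(.038,-.0053,.017),tw(.038,-.0127,.017),tw(.043,-.009,.014)]
for n,p in zip(names,proj(f,pts,s)): print(n,((p-200)*2.5).round(1), p.round(1))
```

```text
tri [0.4977128  0.33726923 0.05085088] [-0.86976004 -0.28121029 -0.85531497  0.36670836]
fixed z [0.49814761 0.33704512] [-0.87937199 -1.35803577 -0.92992767 -0.65540739]
tipA in [258.3  -2.3] [303.3 199.1]
tipB in [347.4  -2.4] [339.  199.1]
tipA top [257.3   3.1] [302.9 201.2]
tipB top [348.8   3.1] [339.5 201.2]
ridgeL [338.  100.2] [335.2 240.1]
ridgeR [386.5 100.2] [354.6 240.1]
mark z.014 [361.7  63.2] [344.7 225.3]
```

Call:
play_rows(
  series=[
    [[0,0,0,0,0,-0.4,24],[0,0,0,0,0,-0.8,23.8],[0,0,0,0,0,-0.9,23.8],[0,0,0,0,0,-0.9,23.8],[0,0,0,0,0,-0.9,23.8],[0,0,0,0,0,-0.9,23.8],[0,0,0,0,0,-0.9,23.8],[0,0,0,0,0,-0.8,23.8],[0,0,0,0,0,-0.4,23.8],[0,0,0,0,0,-0.1,23.8],[0,0,0,0,0,0,23.8]],
  ],
)

```text
clock: 14.6
position: [0.5785, 0.0005, 0.1758]
tcp_rot: [0.956, 0.294, -0.0, -0.0]
contact_force: [0.1, 0.3, -1.9]
grip_width: 0.0241
grip_force: 6.2
```

Call:
play_rows(
  series=[
    [[0.05,-0.3,0,0,0,0,23.8],[0.15,-0.6,0,0,0,0,23.8],[0.2,-0.85,0,0,0,0,23.8],[0.2,-0.85,0,0,0,0,23.8],[0.2,-0.85,0,0,0,0,23.8],[0.2,-0.85,0,0,0,0,23.8],[0.2,-0.85,0,0,0,0,23.8],[0.2,-0.85,0,0,0,0,23.8],[0.2,-0.85,0,0,0,0,23.8],[0.15,-0.7,0,0,0,0,23.8],[0.05,-0.4,0,0,0,0,23.8],[0.04,-0.15,0,0,0,0,23.8]],
  ],
)

```text
clock: 15.8
position: [0.456, 0.311, 0.1763]
tcp_rot: [0.955, 0.296, -0.0, -0.0]
contact_force: [0.3, -1.1, -1.2]
grip_width: 0.0242
grip_force: 6.2
```

Call:
play_rows(
  series=[
    [[0,0,0.2,0,0,0,23.8],[0,0,0.4,0,0,0,23.8],[0,0,0.4,0,0,0,23.8],[0,0,0.2,0,0,0,23.8],[0,0,0,0,0,0,23.8],[0,0,0,0,0,0,23.8]],
  ],
)

```text
clock: 16.4
position: [0.4572, 0.3093, 0.128]
tcp_rot: [0.956, 0.294, -0.0, 0.0]
contact_force: [0.5, 0.2, -0.3]
grip_width: 0.0237
grip_force: 6.2
```

Run:
```python
from h import *
s=env.sense(); r=R.from_quat(s["tcp_rot"]); print(s["clock"],s["position"],s["grip_width"],s["grip_force"],r.as_matrix()[:,0])
f=env.grab_frame("wrist"); p=f["pixels"]; cv2.imwrite("pics/w6f.png",p)
cv2.imwrite("pics/w6.png",cv2.resize(p[180:340,220:420],None,fx=3.7,fy=3.7,interpolation=cv2.INTER_CUBIC))
tips=s["position"]+r.apply([.0488,0,.0197]); print("tips",tips)
v=np.array([.498,.337,.054]); print((proj(f,[v,tips],s)-[220,180])*3.7)
```

```text
16.4 [0.45718999 0.30926893 0.12796508] 0.023672462425556925 6.195145323872566 [ 8.26754636e-01  5.62562309e-01 -6.48439548e-04]
tips [0.49752541 0.33671426 0.10823344]
[[368.37342652  -7.91914068]
 [369.40261294  74.98987962]]
```

View pics/w6.png

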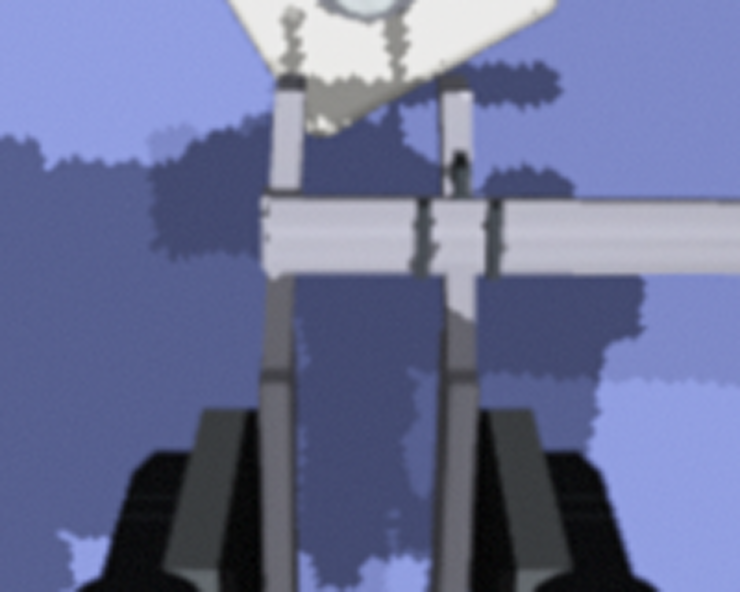

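The rib at x=460 sits between the ridges at 424 and 494, so the gauge is at the mark. The tips are at (304..443, 80). I'll view the vial area just above this crop, together with the two fixed cameras.

Run:
```python
from h import *
p=cv2.imread("pics/w6f.png"); s=env.sense()
o=np.zeros((560,800,3),np.uint8)
o[:400,:400]=cv2.resize(p[130:230,270:370],(400,400),interpolation=cv2.INTER_CUBIC)
for i,n in enumerate(("side","scene")):
    g=env.grab_frame(n); u,v=proj(g,[.498,.337,.08])[0].astype(int); print(n,u,v)
    o[i*280:i*280+280,400:]=cv2.resize(g["pixels"][v-35:v+35,u-50:u+50],(400,280),interpolation=cv2.INTER_CUBIC)
cv2.imwrite("pics/w7.png",o)
```

```text
side 202 166
scene 438 275
```

View pics/w7.png

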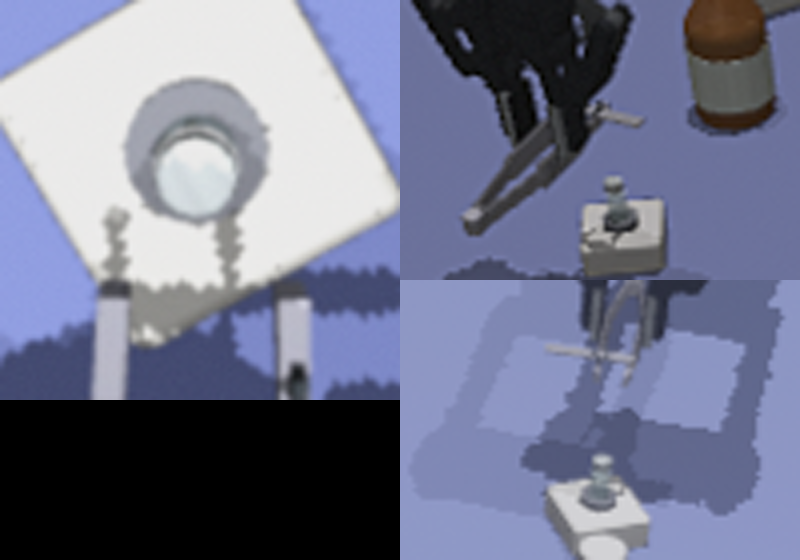

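The cap top centre is at (196,178) in the left panel, wrist pixel (319,174.5). The tips' middle is at (203,287), wrist pixel (320.8,201.7). The fixed cameras show the tips well above the vial.

Run:
```python
from h import *
s=env.sense(); r=R.from_quat(s["tcp_rot"]); f=env.grab_frame("wrist")
v=at(f,(319,174.5),.054,s)
zt=s["position"][2]-.0197
for z in (zt-.002,zt,zt+.004):
  t=at(f,(320.8,201.7),z,s); print("tips",t,"shift tool units",r.inv().apply(v-t)/.04)
print("vial",v); a=at(f,(301.75,201.7),zt+.004,s);b=at(f,(340,201.7),zt+.004,s);print("gap",np.linalg.norm(a-b))
print(s["position"],s["grip_width"])
```

```text
tips [0.49727991 0.33642048 0.10754667] shift tool units [ 0.08108395 -0.01644053  1.33879806]
tips [0.49763395 0.33667609 0.10954667] shift tool units [ 0.07009017 -0.01614805  1.38878032]
tips [0.49834203 0.33718731 0.11354667] shift tool units [ 0.04810261 -0.01556311  1.48874484]
vial [0.49966591 0.33883324 0.054     ]
gap 0.014641464032669632
[0.45755159 0.30983624 0.12924667] 0.023421034163854746
```

Call:
play_rows(
  series=[
    [[0.03,-0.01,0.1,0,0,0,23.8],[0.03,0,0.1,0,0,0,23.8],[0,0,0,0,0,0,23.8],[0,0,0,0,0,0,23.8],[0,0,0,0,0,0,23.8],[0,0,0,0,0,0,23.8],[0,0,0,0,0,0,23.8],[0,0,0,0,0,0,23.8],[0,0,0,0,0,0,23.8],[0,0,0,0,0,0,23.8],[0,0,0,0,0,0,23.8],[0,0,0,0,0,0,23.8]],
  ],
)

```text
clock: 17.8
position: [0.4588, 0.3114, 0.1203]
tcp_rot: [0.956, 0.295, 0.0, 0.0]
contact_force: [-1.1, 0.5, -0.6]
grip_width: 0.0239
grip_force: 6.2
```

Run:
```python
from h import *
s=env.sense(); r=R.from_quat(s["tcp_rot"])
print(s["position"],s["grip_width"],s["grip_force"],"tips",s["position"]+r.apply([.0488,0,.0197]))
f=env.grab_frame("wrist"); p=f["pixels"]; cv2.imwrite("pics/w8f.png",p)
# gauge row profile (dark ridges / rib) as in w6f
q=cv2.imread("pics/w6f.png")
for im in (q,p):
  g=cv2.cvtColor(im,cv2.COLOR_BGR2GRAY)
  print(g[240,325:362].tolist()); print(g[225,335:352].tolist())
```

```text
[0.45883578 0.31137047 0.1202926 ] 0.02393977540905063 6.19105651974678 tips [0.49916304 0.33885065 0.10059282]
[191, 190, 190, 191, 192, 184, 146, 95, 76, 75, 82, 99, 144, 183, 192, 190, 190, 191, 190, 191, 191, 191, 191, 190, 180, 134, 82, 70, 75, 77, 106, 155, 185, 190, 189, 189, 189]
[74, 76, 76, 73, 75, 99, 88, 54, 46, 53, 60, 84, 120, 139, 141, 141, 142]
[191, 191, 192, 191, 192, 187, 161, 114, 82, 75, 86, 126, 175, 191, 192, 190, 191, 191, 191, 191, 190, 191, 191, 190, 190, 172, 110, 76, 76, 83, 115, 160, 188, 190, 189, 190, 189]
[78, 90, 113, 113, 98, 133, 113, 65, 47, 53, 59, 82, 117, 136, 143, 140, 140]
```

The rib at about u=343.8 is centred between the ridges at 334.2 and 353.6. The tips are over the cap and about 47 mm above it. I'll hold there a few more seconds.

Call:
play_rows(
  series=[
    [[0,0,0,0,0,0,23.8],[0,0,0,0,0,0,23.8],[0,0,0,0,0,0,23.8],[0,0,0,0,0,0,23.8],[0,0,0,0,0,0,23.8],[0,0,0,0,0,0,23.8],[0,0,0,0,0,0,23.8],[0,0,0,0,0,0,23.8],[0,0,0,0,0,0,23.8],[0,0,0,0,0,0,23.8],[0,0,0,0,0,0,23.8],[0,0,0,0,0,0,23.8]],
  ],
)

```text
clock: 19.05
position: [0.4588, 0.3114, 0.1203]
tcp_rot: [0.956, 0.295, -0.0, 0.0]
contact_force: [-0.5, 1.0, -1.0]
grip_width: 0.0239
grip_force: 6.2
```

Call:
play_rows(
  series=[
    [[0,0,0,0,0,0,23.8],[0,0,0,0,0,0,23.8],[0,0,0,0,0,0,23.8],[0,0,0,0,0,0,23.8],[0,0,0,0,0,0,23.8],[0,0,0,0,0,0,23.8],[0,0,0,0,0,0,23.8],[0,0,0,0,0,0,23.8],[0,0,0,0,0,0,23.8],[0,0,0,0,0,0,23.8],[0,0,0,0,0,0,23.8],[0,0,0,0,0,0,23.8]],
  ],
)

```text
clock: 20.25
position: [0.4588, 0.3114, 0.1203]
tcp_rot: [0.956, 0.295, -0.0, -0.0]
contact_force: [-0.1, 0.3, -0.6]
grip_width: 0.024
grip_force: 6.2
```

Call:
play_rows(
  series=[
    [[0,0,0,0,0,0,23.8],[0,0,0,0,0,0,23.8],[0,0,0,0,0,0,23.8],[0,0,0,0,0,0,23.8],[0,0,0,0,0,0,23.8],[0,0,0,0,0,0,23.8],[0,0,0,0,0,0,23.8],[0,0,0,0,0,0,23.8],[0,0,0,0,0,0,23.8],[0,0,0,0,0,0,23.8]],
  ],
)

```text
clock: 21.25
position: [0.4588, 0.3114, 0.1203]
tcp_rot: [0.956, 0.295, -0.0, 0.0]
contact_force: [0.1, 0.0, -0.5]
grip_width: 0.024
grip_force: 6.2
```

Run:
```python
from h import *
s=env.sense(); print(s["clock"],s["position"],s["grip_width"],s["grip_force"])
print(env.finish_job())
```

```text
21.25 [0.4588375  0.31137522 0.12028277] 0.023960248803001634 6.191182360053062
the job is handed in; nothing more can be done
None
```

The job is handed in at 21 s: the drawer was pulled to its stop and left open, and the tweezers are held at the marked 14 mm gap, tips about 47 mm above the vial cap, steady for over 3 s; no verdict came back.

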